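Loosen the board vise two turns and move the board up to its stop

TASK

Make room in the board vise for a second circuit board. With a fingertip, roll the knurled thumbwheel two full turns in the loosening direction (its top towards the end-stop side of the vise) so that the clamped board comes free, then push that board along the jaws with a fingertip until it lies flat against the end stop. Only roll and push: do not lift the board, do not force it along while it is still gripped, leave the wheel at two turns, and leave the spare board, the flux pot and the brush alone.

Things in the scene. Friction and masses are not known exactly. Their poses are not given: they have to be found in the camera images.
- vise: Grey and aluminium board vise fixed on the worktop, jaws along its y. Origin: underside, under mid-channel. Its +x runs along the screw from thumbwheel (-x end, robot side) to fixed jaw, +y along the jaws to the end stop, z up. Jaws: y -66 to 66 mm, 12 mm thick, tops at z 48 mm, inner faces at x +25 (fixed) and -25 mm (moving), 6 mm deep ledges at z 40 mm. Base x -65 to 40, y -69 to 72, top z 11 mm.
- channel_mouth (a point): Middle of the open -y end of the channel between the jaws, at ledge height (vise frame 0, -66, 40 mm), axes as the vise's. Between the ledges the channel is open downwards, 38 mm wide when clamped, free to 29 mm above the worktop (8 mm guide rods below, at y -48 and +48 mm). Nothing stands before this mouth. Between moving jaw and thumbwheel: an end plate, x -62 to -52 mm, top z 40 mm.
- end_stop (a point): Middle of the inner face of the steel end stop that closes the channel's +y end (vise frame 0, 66, 40 mm; at ledge height), axes as the vise's. The stop is 6 mm thick (y 66 to 72 mm), covers x -13 to +37 mm and its top is at z 52 mm. It does not move.
- wheel_centre (a point): Centre of the brass knurled thumbwheel: 32 mm diameter, 14 mm wide along the vise's x, axis level along that x, 34 mm above the worktop, so the rim's top is at 50 mm (jaws 48 mm, end plate 40 mm). At vise x -77 mm, y 0 at the start; it moves 2 mm outward (-x) per turn loosened. Axes as the vise's, not turning. A black witness line across rim and face is on top when clamped.
- thumbwheel (a joint): Turn of the wheel, rad: 0 = clamped (start), grows as loosened, 6.283 a turn. Loosening rolls the rim's top to the vise's +y (anticlockwise facing the wheel). Light drag, about 1.3 N at the rim; stays where left; a fingertip pressed on its top with 3 to 10 N and moved to +y turns it by friction. Each turn backs the moving jaw 2 mm; no stop at two turns (range 7); past about 3 the board may drop.
- board: Green circuit board clamped in the vise, loose, 50 (x) x 62 (y) mm, 4 mm thick, parts up to 19 mm high on top. Origin: centre of its underside, 40 mm above the worktop on the ledges; axes as the vise's. At the start 27 to 57 mm lie between its +y edge and the stop; against the stop its origin is 31 mm short of point end_stop. About 35 g; once free it slides with under 1 N.
- spare_board: A second, equal green board lying on the worktop to the left of the vise, to be left alone. Origin at the centre of its underside.
- flux_pot: White pot with a cream lid, 38 mm diameter, 38 mm high, standing on the worktop left of the spare board, to be left alone. Origin at the centre of its underside.
- brush_flux: Flat flux brush, 130 x 14 x 6 mm, lying on the worktop near its front edge, to be left alone. Origin at the centre of its underside.

How it is judged:
By the outcome, as a careful person would: the job done as asked, in the order asked, and still so for the second after the job is handed in, with the robot touching nothing.
It also fails if it takes over 58 s, if anything falls off the work surface, if the arm or the gripper's body presses on something with over 40 N, if the wrist force passes 120 N, or if a joint passes its speed limit or range.

ROBOT

A 6-joint arm with a two-finger parallel gripper is mounted at the origin on a cart in front of the work surface, level with it; the furniture and walls round the work are solid. World frame = base frame: x ahead of the robot, y to its left, z up, the work surface at z = 0. Lengths are in m, angles in rad, forces in N, time in s.
With the tool pointing down it reaches from about 0.275 to 1 m from the base axis. Payload 8.4 kg.
Tool frame: the origin (TCP) lies midway between the tips of the shut fingers; the grasp point (between the pads) lies 19 mm behind it (r.grip_point_offset is the distance from the TCP to the grasp point, in m); z points along the fingers, y is the line along which they close (so a half turn about z gives the same grasp; the last joint's range is limited). The gripper opens to 85 mm and grips with 20 to 120 N. Pads are 22 mm wide; open, the fingers measure 114 mm over their backs; the gripper's body (76 mm by 85 mm) begins 54 mm behind the grasp point. The pads swing forward as they close: fully open they stand 13 mm farther back than shut.
Start: joints at [-1.172, 0.353, 1.633, -0, 1.155, -0.002], TCP at [0.244, -0.575, 0.192] pointing down, gripper open.
Joint ranges: [-2.63, 2.63], [-0.92, 2.1], [0.06, 2.66], [-1.3, 4.44], [0, 2.69], [-3.02, 3.02]. Speed limits (rad/s): [2.22, 2.22, 2.79, 3.14, 3.14, 3.14].

INTERFACE

Orientations are given as a unit quaternion [w, x, y, z].
In Python, from workcell import r gives the robot as it stands. The module is installed in compiled form; this text tells all that it offers.
- The arm moves only by the tool carry_out, never from a script. Its argument "targets" is text: rows parted by semicolons, each of 6 numbers parted by spaces: the shift along the tool's x, y, z in cm, then the turn, a rotation vector about the tool's x, y, z in degrees. In form: x y z wx wy wz; .... A call has 1 to 20 rows; each row is the pose to reach, as a shift and turn from the pose commanded when the call began, along the tool's axes at that moment; what a row does not reach only later rows make up. A row lasts 1/12 s, in which the tool goes at most 41.7 mm and 7.16 degrees, less where a joint would pass 70% of its speed; a pose out of reach is approached as far as the arm can. A call with a gripper value outside its range is refused whole. "grip" is the opening, from -1 (shut) to 1 (fully open), set as the call begins (left out, the last holds). The fingers move at their own pace and stop on an object; "newtons" is the grip in N (left out, the last holds). Time passes only in rows, so rows that repeat a pose let the fingers close. It gives the time, the measured TCP pose, the force, the opening and the grip force at its end, in the units of the state.
- r.observe(): the state, without advancing time (a new reading comes with each control period).
- r.read_camera(name): name is "scene" or "side" or "wrist"; returns (picture, depth): 480x640x3 uint8, red, green, blue; 480x640 float32, m along the optical axis (not along the pixel's ray), 0 where there is no reading.
- r.camera_model(name): a dict with "vertical_fov" (degrees; the focal length in pixels is half the picture's height over the tangent of half this angle, whatever the lens; pixels are square), "cx", "cy" (the principal point, pixels), "rvec" (rotation vector, rad) and "tvec" (3), from world to camera coordinates, as OpenCV has them; the wrist camera has in their place "hand_eye" (4x4, takes a point from camera to tool coordinates, whose origin is the TCP and whose axes are the flange's). Camera axes: x right, y down, z forward; pixel columns grow to the right and rows downward; lengths in m; the calibration is good to about 2 mm. The wrist camera is an equidistant fisheye: a pixel r from the principal point sees the ray r / f radians off the axis. A picture is of the moment at which its call begins: read the wrist's pose just before it. camera_model takes no time and is no camera call.
- r.sign_off(): hands the job in; it is judged then, once.
The state is a dict: "time": time; "joints": joint angles; "dq": joint speeds; "tau": joint torques, N m; "tcp_pos": TCP position; "tool_rot": TCP orientation; "ft_force": force on the tool from outside, world axes, zero at the start; "wrist_torque": the same for the moment, N m; "opening": opening from 0.0 (shut) to 1.0 (fully open); "gripper_force": force on a finger pad.
Only numpy, scipy, OpenCV 4.12 (cv2) and the standard library are available. Lean on these libraries where they do the work, as an engineer would, in place of code of your own. Each camera call takes 0.05 s, during which the arm holds its last target. There are 200 camera calls.

## Working session

There is one attempt and no reset: what is moved stays moved. The work goes in short steps, Python scripts to look and compute and a tool call to move; the robot and the scene stay as the last step left them, time stands still between calls to the robot, and variables do not carry over. Pictures are saved under pics/ and viewed, at most 10 in all, crops included, and the job is handed in when it is done.

Besides the shell and the picture viewer there is one more tool, called as name(argument=value, ...), one argument or row to a line, values as JSON. carry_out: Moves the arm, as the interface text tells. Its arguments: {"type":"object","properties":{"targets":{"type":"string"},"grip":{"type":"number"},"newtons":{"type":"number"}},"required":["targets"]}

```bash
mkdir -p pics; cat > h.py <<'E'
import numpy as np, cv2
from workcell import r
from scipy.spatial.transform import Rotation as R
def cam(name):
    m=r.camera_model(name); f=240/np.tan(np.radians(m["vertical_fov"])/2)
    return m,f
def world(name,d,u,v):
    m,f=cam(name); z=d[v,u]
    p=np.stack([(u-m["cx"])/f*z,(v-m["cy"])/f*z,z],-1)
    Rm=R.from_rotvec(np.ravel(m["rvec"])).as_matrix()
    return (p-np.ravel(m["tvec"]))@Rm
def cloud(name,d):
    v,u=np.mgrid[0:480,0:640]; return world(name,d,u,v)
E
python3 - <<'E'
from h import *
s=r.observe(); print({k:np.round(s[k],3) for k in("time","tcp_pos","tool_rot","opening","ft_force")})
for n in("scene","side"):
    p,d=r.read_camera(n); cv2.imwrite(f"pics/{n}0.png",p[:,:,::-1]); np.save(f"{n}0.npy",d)
    print(n,r.camera_model(n))
E
```

```text
{'time': np.float64(0.0), 'tcp_pos': array([ 0.244, -0.575,  0.191]), 'tool_rot': array([-0.001,  0.98 ,  0.199, -0.   ]), 'opening': np.float64(0.995), 'ft_force': array([-0.431,  0.478, -0.551])}
scene {'vertical_fov': 45.160739957492424, 'cx': 322.3297271503105, 'cy': 240.15765757360325, 'rvec': array([ 2.03379805, -0.61948043,  0.38317933]), 'tvec': array([-0.5416504 ,  0.0544805 ,  1.04495537])}
side {'vertical_fov': 56.97970309333397, 'cx': 321.4526613211994, 'cy': 238.9936924659998, 'rvec': array([ 0.1407306 , -2.74776265,  1.4425781 ]), 'tvec': array([0.46276008, 0.22852731, 0.62691511])}
```

View pics/scene0.png

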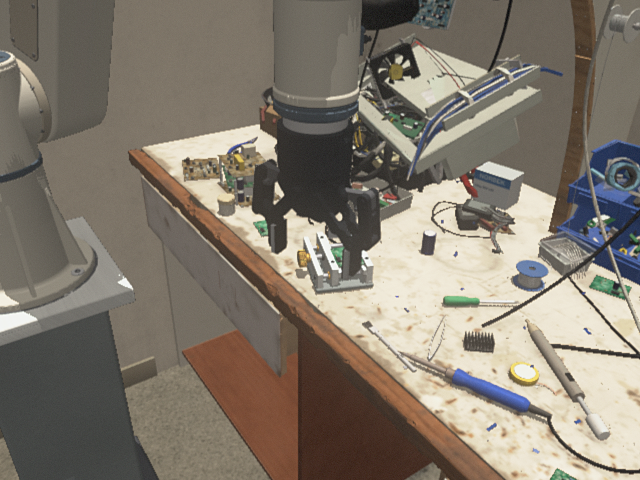

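View pics/side0.png

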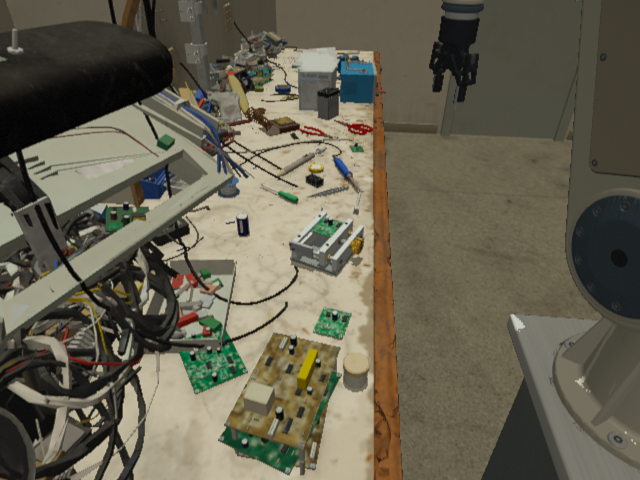

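Scene: the vise is at about (338,265), partly hidden by the gripper. Side: the vise is at (325,242), with the brass wheel at (357,243), the spare board at (332,322) and the pot at (355,370).

```bash
python3 - <<'E'
from h import *
im=cv2.imread("pics/side0.png"); d=np.load("side0.npy"); P=cloud("side",d)
c=P[200:280,280:375].reshape(-1,3); c=c[(d[200:280,280:375].ravel()>0)]
t=c[(c[:,2]>.044)&(c[:,2]<.056)]; print(len(t),t.min(0),t.max(0))
for n,(u,v) in dict(wheel=(357,243),spare=(332,322),pot=(355,360),table=(300,300)).items(): print(n,world("side",d,np.array(u),np.array(v)).round(4))
# ortho map 1mm->4px, both cameras
H=np.zeros((600,800,3),np.uint8)
x0,y0=np.median(t[:,0]),np.median(t[:,1]); print(x0,y0)
cr=cv2.resize(im[200:280,280:375],None,fx=5,fy=5,interpolation=cv2.INTER_CUBIC)
m=np.zeros((400,320,3),np.uint8)
q=P[190:290,270:385].reshape(-1,3);col=im[190:290,270:385].reshape(-1,3)
o=np.argsort(q[:,2])
for i in o:
    if q[i,2]<.02: continue
    a=int(200-(q[i,0]-x0)*2000/1.3); b=int(160-(q[i,1]-y0)*2000/1.3)
    cv2.circle(m,(b,a),2,tuple(int(k) for k in col[i]),-1)
print("map: u=160-(y-y0)*1538, v=200-(x-x0)*1538")
cv2.imwrite("pics/c1.png",np.hstack([cr,m]))
E
```

```text
1079 [ 0.41143742 -0.38311667  0.04400745] [ 0.55373892 -0.23749474  0.05593342]
wheel [ 0.4229 -0.2751  0.0467]
spare [ 0.457  -0.1001  0.0048]
pot [0.4168 0.0049 0.0388]
table [ 0.5181 -0.1519  0.001 ]
0.4896601716095589 -0.3116127764208398
map: u=160-(y-y0)*1538, v=200-(x-x0)*1538
```

View pics/c1.png

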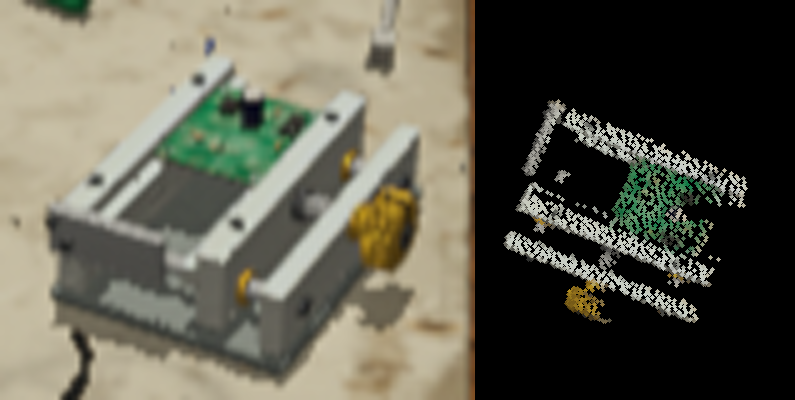

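```bash
cat >> h.py <<'E'
from scipy.optimize import least_squares
def tov(p,x): # world -> vise xy
    c,s=np.cos(x[2]),np.sin(x[2]); q=p[:,:2]-x[:2]
    return np.c_[q@[c,s],q@[-s,c],p[:,2]]
def toW(p,x):
    c,s=np.cos(x[2]),np.sin(x[2]); p=np.atleast_2d(p)
    return np.c_[p[:,0]*c-p[:,1]*s+x[0],p[:,0]*s+p[:,1]*c+x[1]]
B=np.array([[.025,.037,-.066,.066],[-.037,-.025,-.066,.066],[-.013,.037,.066,.072]])
def fit(t,x):
    def res(x):
        q=tov(t,x); return np.min([np.hypot(np.maximum(0,np.maximum(b[0]-q[:,0],q[:,0]-b[1])),np.maximum(0,np.maximum(b[2]-q[:,1],q[:,1]-b[3]))) for b in B],0)
    return least_squares(res,x,loss="soft_l1",f_scale=.002,x_scale=[.01,.01,.05],diff_step=1e-3)
E
python3 - <<'E'
from h import *
im=cv2.imread("pics/side0.png").astype(int); d=np.load("side0.npy"); P=cloud("side",d)
q=P[190:290,270:385].reshape(-1,3);c=im[190:290,270:385].reshape(-1,3)
g=(c[:,1]>c[:,2]+25); br=(c[:,2]>c[:,0]+60)
t=q[(q[:,2]>.045)&(q[:,2]<.055)&~g&~br&(c.max(1)-c.min(1)<40)]
for i in range(4):
    x=np.array([.505,-.306,-.38]) if i==0 else f.x
    f=fit(t,x); v=tov(t,f.x); k=np.sqrt(((f.fun)**2))<.004
    t=t[k]
print(len(t),f.x,np.degrees(f.x[2]),np.sqrt(np.mean(f.fun**2)))
x=f.x; np.save("vise.npy",x); v=tov(t,x)
print("jaw ext",np.percentile(v[v[:,0]>.02],[1,50,99],axis=0).round(4),np.percentile(v[v[:,0]<-.02],[1,50,99],axis=0).round(4))
G=tov(q[g&(q[:,2]>.038)&(q[:,2]<.05)],x); print("green",np.percentile(G,[1,50,99],axis=0).round(4))
Bz=tov(q[br&(q[:,2]>.02)],x); Bz=Bz[Bz[:,0]<-.06];print("brass",np.percentile(Bz,[1,50,99],axis=0).round(4))
w=tov(q,x); pp=w[(abs(w[:,0])<.024)&(w[:,2]>.049)&(abs(w[:,1])<.064)]
print("parts"); print(pp[::max(1,len(pp)//30)].round(3).tolist())
for n,p in dict(wheel=(-.077,0),mouth=(0,-.066),stop=(0,.066)).items(): print(n,toW(p,x))
E
```

```text
630 [ 0.49296507 -0.31109401 -0.3792483 ] -21.72932712547036 0.0003546986632817011
jaw ext [[ 0.0217 -0.0647  0.0451]
 [ 0.0292  0.0095  0.049 ]
 [ 0.0371  0.0719  0.0535]] [[-0.0374 -0.064   0.0454]
 [-0.0319  0.0064  0.0488]
 [-0.023   0.0649  0.0516]]
green [[-0.0225 -0.0493  0.0437]
 [-0.001  -0.0157  0.0455]
 [ 0.0242  0.0078  0.049 ]]
brass [[-0.3332 -0.0071  0.0251]
 [-0.077   0.0093  0.0437]
 [-0.0632  0.6643  0.5391]]
parts
[[0.002, -0.032, 0.061], [-0.0, -0.032, 0.061], [-0.001, -0.035, 0.06], [-0.003, -0.036, 0.06], [0.002, -0.028, 0.061], [0.002, -0.031, 0.059], [-0.001, -0.031, 0.06], [-0.003, -0.031, 0.06], [-0.005, -0.031, 0.061], [0.01, -0.039, 0.049], [0.002, -0.026, 0.059], [-0.001, -0.026, 0.06], [-0.004, -0.025, 0.061], [-0.005, -0.028, 0.06], [-0.005, -0.032, 0.058], [0.014, -0.033, 0.049], [0.003, -0.029, 0.055], [-0.001, -0.026, 0.057], [-0.002, -0.029, 0.056], [-0.005, -0.028, 0.058], [0.003, -0.03, 0.052], [0.0, -0.028, 0.054], [-0.003, -0.027, 0.055], [-0.005, -0.031, 0.054], [0.002, -0.027, 0.052], [-0.0, -0.027, 0.052], [-0.003, -0.027, 0.053], [-0.004, -0.03, 0.052], [-0.005, -0.031, 0.051], [-0.017, -0.04, 0.05], [-0.019, -0.041, 0.05], [0.002, -0.027, 0.049], [-0.002, -0.028, 0.049], [-0.004, -0.03, 0.049], [-0.006, -0.03, 0.049], [-0.021, -0.031, 0.051], [-0.017, -0.026, 0.05], [-0.02, -0.03, 0.049]]
wheel [[ 0.42143645 -0.2825869 ]]
mouth [[ 0.4685304  -0.37240427]]
stop [[ 0.51739975 -0.24978376]]
```

The fit is clean: vise at (0.493, -0.311) with yaw -21.7°, board -y edge near vise y -53 mm, and its tall part at (0, -30). I'll shut the gripper, align tool x with the vise's x and hover over the wheel.

carry_out(
  targets="27.7 -20 9 0 0 44.6;27.7 -20 9 0 0 44.6;27.7 -20 9 0 0 44.6;27.7 -20 9 0 0 44.6;27.7 -20 9 0 0 44.6;27.7 -20 9 0 0 44.6;27.7 -20 9 0 0 44.6;27.7 -20 9 0 0 44.6;27.7 -20 9 0 0 44.6;27.7 -20 9 0 0 44.6;27.7 -20 9 0 0 44.6;27.7 -20 9 0 0 44.6;27.7 -20 9 0 0 44.6",
  grip=-1,
  newtons=40,
)

```text
time: 1.18
tcp_pos: [0.4206, -0.2843, 0.1023]
tool_rot: [0.0, 0.982, -0.188, 0.0]
ft_force: [-0.6, -1.1, -0.5]
opening: 0.007
gripper_force: 0.0
```

```bash
cat >> h.py <<'E'
def vpose():
    s=r.observe(); x=np.load("vise.npy"); q=np.array(s["tool_rot"]); M=R.from_quat(q[[1,2,3,0]]).as_matrix()
    p=tov(np.array(s["tcp_pos"])[None],x)[0]
    print("t",round(float(s["time"]),2),"TCP vise mm",(p*1000).round(1),"toolx yaw rel vise",np.degrees(np.arctan2(M[1,0],M[0,0])-x[2]).round(2),"z",M[:,2].round(3),"F",np.round(s["ft_force"],1),"op",round(float(s["opening"]),3))
    return p,M,s
E
python3 - <<'E'
from h import *
vpose()
print(r.camera_model("wrist"))
a,d=r.read_camera("wrist"); cv2.imwrite("pics/w1.png",a[:,:,::-1])
b,d=r.read_camera("side"); cv2.imwrite("pics/s1.png",np.hstack([a[:,:,::-1][::1,::1][60:480,120:520],cv2.resize(b[150:290,270:390,::-1],(360,420),interpolation=cv2.INTER_CUBIC)]))
E
```

```text
t 1.18 TCP vise mm [-77.1  -1.9 102.3] toolx yaw rel vise 0.04 z [ 0.    -0.001 -1.   ] F [-0.6 -1.1 -0.5] op 0.007
{'vertical_fov': 65.70646984690485, 'cx': 316.4567171747303, 'cy': 244.97272265495232, 'hand_eye': array([[-1.43218579e-03, -9.54008159e-01, -2.99777220e-01,
         7.63348391e-02],
       [ 9.99998779e-01, -1.17899417e-03, -1.02547482e-03,
        -1.33673088e-04],
       [ 6.24875754e-04, -2.99778322e-01,  9.54008683e-01,
        -1.81666195e-01],
       [ 0.00000000e+00,  0.00000000e+00,  0.00000000e+00,
         1.00000000e+00]])}
```

View pics/s1.png

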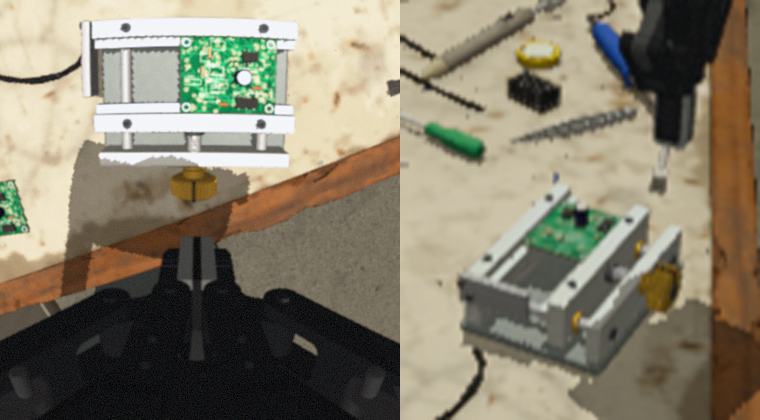

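Wrist view: wheel at crop (193,183) with the witness line on top, board and vise fully visible, and shut tips at (197,240). I'll refine the wheel, vise and board positions with the wrist depth.

```bash
cat >> h.py <<'E'
def wrist(name=None):
    p,M,s=vpose(); a,d=r.read_camera("wrist"); m,f=cam("wrist")
    v,u=np.mgrid[0:480,0:640].astype(float); u-=m["cx"]; v-=m["cy"]; rr=np.hypot(u,v)+1e-9
    k=np.tan(rr/f)/rr*d; C=np.stack([u*k,v*k,d,np.ones_like(d)],-1)@np.array(m["hand_eye"]).T
    P=C[...,:3]@M.T+np.array(s["tcp_pos"]); bad=(d<=0)|(rr/f>1.3); P[bad]=np.nan
    if name: cv2.imwrite(name,a[:,:,::-1])
    return a.astype(int),P,p
def measure(name=None,save=False):
    a,P,p=wrist(name); x0=np.load("vise.npy"); ok=~np.isnan(P[...,0]); q=P[ok]; c=a[ok]
    sat=c.max(1)-c.min(1); w=tov(q,x0)
    near=(abs(w[:,0])<.05)&(abs(w[:,1])<.085)
    t=q[near&(q[:,2]>.043)&(q[:,2]<.056)&(sat<30)&(c.max(1)>150)]
    ft=fit(t,x0)
    for _ in range(3): t=t[ft.fun<.003]; ft=fit(t,ft.x)
    print("vise fit",ft.x,"rms",np.sqrt(np.mean(ft.fun**2)).round(5),"top z",np.median(t[:,2]).round(4))
    if save: np.save("vise.npy",ft.x)
    w=tov(q,ft.x if save else x0)
    j=w[(w[:,2]>.045)&(w[:,2]<.051)&(sat<30)&(c.max(1)>150)&(abs(w[:,1])<.06)]
    for lo,hi,n in((.015,.045,"fixed"),(-.045,-.015,"moving")):
        k=j[(j[:,0]>lo)&(j[:,0]<hi)]; print(n,"jaw x",np.percentile(k[:,0],[2,50,98]).round(4) if len(k) else None)
    g=w[(c[:,1]>c[:,0]+25)&(c[:,1]>c[:,2]+15)&(w[:,2]>.035)&(w[:,2]<.055)&(abs(w[:,1])<.07)&(abs(w[:,0])<.04)]
    if len(g): print("green",np.percentile(g,[.5,50,99.5],axis=0).round(4).tolist())
    b=w[(c[:,0]>c[:,2]+50)&(w[:,0]<-.066)&(w[:,0]>-.095)&(abs(w[:,1])<.02)&(w[:,2]>.02)&(w[:,2]<.06)]
    if len(b): print("brass",np.percentile(b,[1,50,99],axis=0).round(4).tolist())
    return a,P,p
E
python3 - <<'E'
from h import *
a,P,p=measure(); 
E
```

```text
t 1.28 TCP vise mm [-77.2  -2.  102.3] toolx yaw rel vise 0.0 z [ 0. -0. -1.] F [-0.7 -1.1 -0.6] op 0.004
vise fit [ 0.49100301 -0.31005184 -0.38482104] rms 0.0002 top z 0.0477
fixed jaw x [0.0226 0.0283 0.0344]
moving jaw x [-0.039  -0.0329 -0.0271]
green [[-0.0269, -0.0522, 0.0421], [-0.0014, -0.0192, 0.0439], [0.0219, 0.0088, 0.047]]
brass [[-0.0851, -0.0147, 0.032], [-0.0753, 0.0, 0.0445], [-0.0664, 0.016, 0.0502]]
```

```bash
python3 - <<'E'
from h import *
np.save("vise.npy",np.array([ 0.49100301,-0.31005184,-0.38482104])); vpose()
E
```

```text
t 1.33 TCP vise mm [-75.   -2.6 102.2] toolx yaw rel vise 0.32 z [ 0. -0. -1.] F [-0.5  0.1 -0.5] op 0.002
```

carry_out(
  targets="-0.4 0.6 3 0 0 0;-0.4 0.6 4.5 0 0 0;-0.4 0.6 4.9 0 0 0;-0.4 0.6 4.9 0 0 0;-0.4 0.6 4.9 0 0 0",
)

```text
time: 1.75
tcp_pos: [0.4151, -0.2879, 0.0535]
tool_rot: [0.0, 0.982, -0.188, 0.0]
ft_force: [0.4, 0.1, 0.2]
opening: 0.003
gripper_force: 0.0
```

carry_out(
  targets="0 0 0.1 0 0 0;0 0 0.15 0 0 0;0 0 0.2 0 0 0;0 0 0.2 0 0 0",
)

```text
time: 2.08
tcp_pos: [0.4152, -0.2875, 0.0514]
tool_rot: [0.0, 0.982, -0.188, 0.0]
ft_force: [-0.2, -0.1, -0.7]
opening: -0.002
gripper_force: 0.0
```

carry_out(
  targets="0 0 0.05 0 0 0;0 0 0.1 0 0 0;0 0 0.1 0 0 0",
)

```text
time: 2.33
tcp_pos: [0.4149, -0.2873, 0.05]
tool_rot: [-0.0, 0.982, -0.188, 0.0]
ft_force: [0.8, 0.0, -0.2]
opening: -0.001
gripper_force: 0.0
```

carry_out(
  targets="0 0 0.03 0 0 0;0 0 0.05 0 0 0;0 0 0.05 0 0 0",
)

```text
time: 2.58
tcp_pos: [0.4149, -0.2873, 0.0494]
tool_rot: [-0.0, 0.982, -0.188, -0.0]
ft_force: [-0.7, 0.2, 0.2]
opening: 0.001
gripper_force: 0.0
```

carry_out(
  targets="0 0 0.03 0 0 0;0 0 0.05 0 0 0;0 0 0.05 0 0 0",
)

```text
time: 2.83
tcp_pos: [0.4149, -0.2873, 0.0489]
tool_rot: [-0.0, 0.982, -0.188, -0.0]
ft_force: [-0.3, 0.4, 1.1]
opening: 0.001
gripper_force: 0.0
```

carry_out(
  targets="0 0 0.03 0 0 0;0 0 0.05 0 0 0;0 0 0.05 0 0 0",
)

```text
time: 3.08
tcp_pos: [0.4149, -0.2873, 0.0484]
tool_rot: [-0.0, 0.982, -0.188, -0.0]
ft_force: [-0.0, 0.7, 0.5]
opening: 0.004
gripper_force: 0.0
```

```bash
python3 - <<'E'
from h import *
vpose()
E
```

```text
t 3.08 TCP vise mm [-79.1  -7.5  48.4] toolx yaw rel vise 0.41 z [-0.  0. -1.] F [-0.   0.7  0.5] op 0.004
```

carry_out(
  targets="0 0 -0.3 0 0 0;0 -0.45 -0.3 0 0 0;0 -0.45 -0.2 0 0 0;0 -0.45 -0.1 0 0 0;0 -0.45 -0.1 0 0 0",
)

```text
time: 3.5
tcp_pos: [0.4165, -0.283, 0.0493]
tool_rot: [-0.0, 0.982, -0.188, -0.0]
ft_force: [0.1, 0.2, 0.2]
opening: 0.0
gripper_force: 0.0
```

carry_out(
  targets="0 0 0.03 0 0 0;0 0 0.06 0 0 0;0 0 0.06 0 0 0",
)

```text
time: 3.75
tcp_pos: [0.4166, -0.2832, 0.0488]
tool_rot: [-0.0, 0.982, -0.188, -0.0]
ft_force: [-0.3, -0.4, 0.7]
opening: 0.007
gripper_force: 0.0
```

carry_out(
  targets="0 0 0.04 0 0 0;0 0 0.08 0 0 0;0 0 0.08 0 0 0",
)

```text
time: 4.0
tcp_pos: [0.4165, -0.2832, 0.048]
tool_rot: [-0.0, 0.982, -0.188, -0.0]
ft_force: [0.3, 0.1, -0.1]
opening: 0.007
gripper_force: 0.0
```

```bash
python3 - <<'E'
from h import *
vpose()
a,P,p=wrist(); b,d=r.read_camera("side")
cv2.imwrite("pics/s2.png",np.hstack([a[180:480,200:440][:,:,::-1].astype(np.uint8).repeat(2,0).repeat(2,1)[:500],cv2.resize(b[215:265,335:365,::-1],(300,500),interpolation=cv2.INTER_CUBIC)]))
E
```

```text
t 4.0 TCP vise mm [-79.1  -3.1  48. ] toolx yaw rel vise 0.41 z [-0.  0. -1.] F [ 0.3  0.1 -0.1] op 0.007
t 4.0 TCP vise mm [-79.1  -3.1  48. ] toolx yaw rel vise 0.41 z [-0.  0. -1.] F [ 0.3  0.1 -0.1] op 0.007
```

View pics/s2.png

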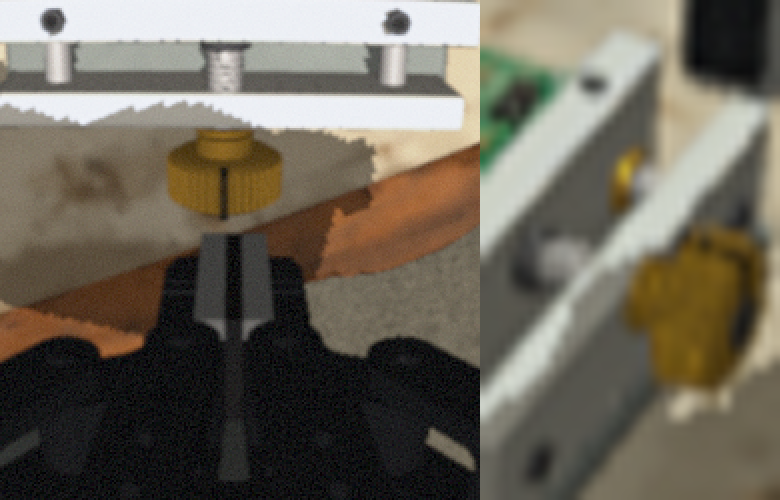

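The tips are at (235,235), visibly short of the wheel at (225,180), with no contact. I'll check the tip geometry from the wrist depth.

```bash
python3 - <<'E'
from h import *
a,P,p=wrist(); s=r.observe(); q=np.array(s["tool_rot"]); M=R.from_quat(q[[1,2,3,0]]).as_matrix()
T=(P-np.array(s["tcp_pos"]))@M*1000
for c in (305,317,330):
  for v in range(250,345,6): print(c,v,a[v,c],T[v,c].round(1))
E
```

```text
t 4.1 TCP vise mm [-79.1  -3.   48. ] toolx yaw rel vise 0.41 z [-0.  0. -1.] F [ 0.7 -0.   0.8] op 0.003
305 250 [106  80  36] [13.6 -6.5  8.9]
305 256 [133  98  39] [10.8 -6.5  7. ]
305 262 [88 62 20] [ 8.9 -6.4  2.7]
305 268 [122  91  30] [ 7.1 -6.3 -1.2]
305 274 [124  91  28] [ 3.4 -6.4 -0.5]
305 280 [127  96  35] [-0.3 -6.4  0.1]
305 286 [106  76  23] [-3.5 -6.4 -0.4]
305 292 [106  87  64] [-29.4  -8.2  48.3]
305 298 [61 61 62] [ 10.8  -5.  -45.1]
305 304 [61 59 58] [ 11.1  -4.8 -51.1]
305 310 [57 57 57] [ 10.9  -4.6 -55.9]
305 316 [69 68 66] [ 10.7  -4.5 -60.4]
305 322 [68 68 66] [ 11.1  -4.4 -65.5]
305 328 [64 61 63] [ 10.8  -4.3 -69.3]
305 334 [67 64 61] [ 10.7  -4.2 -73.2]
305 340 [101  98  98] [ 10.3  -4.1 -76.5]
317 250 [99 72 19] [14.  -0.   7.7]
317 256 [125  93  34] [10.8 -0.   6.9]
317 262 [88 64 27] [ 9.  -0.1  2.6]
317 268 [110  78  20] [ 7.1 -0.1 -1.4]
317 274 [116  86  27] [ 3.7 -0.1 -1.2]
317 280 [113  83  33] [ 0.2 -0.1 -1.1]
317 286 [105  84  39] [-3.4 -0.1 -0.7]
317 292 [119 112  95] [-29.4  -0.1  48.3]
317 298 [20 17 10] [ 10.6  -0.1 -44.6]
317 304 [1 0 4] [ 1
[... 159 characters left out ...]
  -0.1 -68.4]
317 334 [19 20 20] [ 10.   -0.1 -72. ]
317 340 [17 13 10] [ 10.   -0.1 -75.9]
330 250 [99 87 65] [ 9.5  7.4 21.3]
330 256 [79 54 21] [ 9.5  7.1 10.8]
330 262 [89 64 23] [8.5 6.9 3.8]
330 268 [131  97  34] [5.4 6.9 3.1]
330 274 [131 101  41] [2.3 6.9 2.1]
330 280 [129  93  34] [-1.5  6.9  2.9]
330 286 [109  97  78] [-25.4   8.8  49.1]
330 292 [70 48 32] [-31.3   8.9  52.2]
330 298 [61 60 58] [ 10.4   5.2 -44.2]
330 304 [61 60 62] [ 11.1   5.  -51.1]
330 310 [63 62 59] [ 11.3   4.8 -56.6]
330 316 [61 63 62] [ 10.2   4.7 -59.4]
330 322 [64 60 59] [ 11.    4.5 -65.4]
330 328 [58 57 56] [ 10.8   4.4 -69.4]
330 334 [65 64 61] [ 10.1   4.3 -72.3]
330 340 [86 86 83] [ 10.6   4.2 -77. ]
```

```bash
python3 - <<'E'
from h import *
s=r.observe(); m,f=cam("side"); K=np.array([[f,0,m["cx"]],[0,f,m["cy"]],[0,0,1]])
t=np.array(s["tcp_pos"])
for h in (0,.02,.045,.06,.08): print(h,cv2.projectPoints((t+[0,0,h])[None],np.ravel(m["rvec"]),np.ravel(m["tvec"]),K,None)[0].ravel().round(1))
b,d=r.read_camera("side"); P=cloud("side",d)-t
for v in range(205,246,3): print(v,[ (b[v,u].tolist(),(P[v,u]*1000).round(0).tolist()) for u in (354,358,362)])
cv2.imwrite("pics/s3.png",cv2.resize(b[170:260,310:390,::-1],(533,600),interpolation=cv2.INTER_NEAREST))
E
```

```text
0 [360.4 240.2]
0.02 [361.  231.7]
0.045 [361.9 220.7]
0.06 [362.4 213.9]
0.08 [363.1 204.7]
205 [([22, 23, 24], [16.0, 26.0, 93.0]), ([15, 16, 16], [9.0, 40.0, 102.0]), ([18, 18, 20], [2.0, 31.0, 97.0])]
208 [([91, 86, 75], [17.0, -191.0, -41.0]), ([19, 19, 20], [9.0, 27.0, 88.0]), ([16, 17, 17], [2.0, 32.0, 92.0])]
211 [([83, 78, 68], [17.0, -182.0, -43.0]), ([19, 21, 21], [9.0, 9.0, 71.0]), ([18, 19, 21], [1.0, 12.0, 74.0])]
214 [([166, 157, 133], [16.0, -173.0, -46.0]), ([19, 22, 23], [8.0, 11.0, 66.0]), ([18, 19, 20], [1.0, 14.0, 69.0])]
217 [([196, 186, 159], [16.0, -159.0, -46.0]), ([21, 22, 22], [8.0, 11.0, 59.0]), ([17, 18, 19], [1.0, 13.0, 61.0])]
220 [([167, 156, 132], [15.0, -147.0, -46.0]), ([20, 23, 22], [7.0, 10.0, 52.0]), ([17, 19, 19], [0.0, 14.0, 55.0])]
223 [([194, 182, 154], [15.0, -134.0, -46.0]), ([100, 95, 83], [7.0, 3.0, 41.0]), ([42, 42, 40], [-0.0, 9.0, 45.0])]
226 [([183, 166, 132], [14.0, -123.0, -47.0]), ([197, 192, 171], [6.0, -60.0, -6.0]), ([201, 207, 199], [-2.0, -62.0, -7.0])]
229 [([194, 183, 156], [14.0, -110.0, -47.0]), ([204, 210, 198], [6.0, -51.0, -8.0]), ([93, 92, 83], [-3.0, -58.0, -12.0])]
232 [([202, 205, 191], [13.0, -38.0, -7.0]), ([183, 187, 175], [5.0, -38.0, -6.0]), ([91, 90, 80], [-3.0, -60.0, -20.0])]
235 [([206, 211, 201], [13.0, -27.0, -7.0]), ([82, 81, 74], [5.0, -40.0, -15.0]), ([94, 90, 79], [-4.0, -61.0, -29.0])]
238 [([125, 126, 117], [13.0, -22.0, -11.0]), ([107, 84, 35], [5.0, -4.0, 2.0]), ([85, 83, 71], [-4.0, -63.0, -37.0])]
241 [([102, 79, 29], [12.0, 4.0, 0.0]), ([117, 89, 24], [5.0, 6.0, 2.0]), ([80, 60, 19], [-3.0, -1.0, -2.0])]
244 [([108, 82, 22], [12.0, 11.0, -2.0]), ([110, 83, 23], [4.0, 12.0, -1.0]), ([72, 56, 28], [-4.0, -2.0, -10.0])]
```

View pics/s3.png

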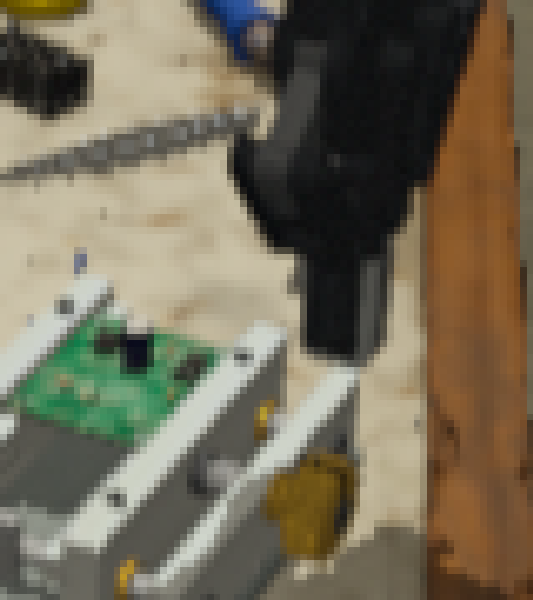

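Both cameras show the real fingertips ending about 44 mm short of the reported TCP, so I'll work with that offset. I'll come down another 3.7 cm and then feel for contact.

carry_out(
  targets="0 0.3 2 0 0 0;0 0.3 3.3 0 0 0;0 0.3 3.6 0 0 0;0 0.3 3.6 0 0 0;0 0.3 3.6 0 0 0",
)

```text
time: 4.62
tcp_pos: [0.4156, -0.286, 0.0124]
tool_rot: [-0.0, 0.982, -0.188, 0.0]
ft_force: [0.5, -0.1, 0.7]
opening: 0.0
gripper_force: 0.0
```

carry_out(
  targets="0 0 0.05 0 0 0;0 0 0.1 0 0 0;0 0 0.1 0 0 0",
)

```text
time: 4.87
tcp_pos: [0.4158, -0.2861, 0.0115]
tool_rot: [0.0, 0.982, -0.188, 0.0]
ft_force: [-0.5, -0.2, -0.3]
opening: -0.003
gripper_force: 0.0
```

carry_out(
  targets="0 0 0.05 0 0 0;0 0 0.1 0 0 0;0 0 0.1 0 0 0",
)

```text
time: 5.12
tcp_pos: [0.4158, -0.2861, 0.0105]
tool_rot: [0.0, 0.982, -0.188, 0.0]
ft_force: [-1.5, 0.9, 5.3]
opening: -0.007
gripper_force: 2.8
```

Contact at 5.3 N. First stroke.

carry_out(
  targets="0 -0.2 0 0 0 0;0 -0.4 0 0 0 0;0 -0.6 0 0 0 0",
)

```text
time: 5.37
tcp_pos: [0.4179, -0.2806, 0.0105]
tool_rot: [0.0, 0.982, -0.188, 0.0]
ft_force: [-2.2, -0.1, 5.4]
opening: -0.0
gripper_force: 2.9
```

carry_out(
  targets="0 -0.2 0 0 0 0;0 -0.4 0 0 0 0;0 -0.6 0 0 0 0;0 -0.6 0 0 0 0",
)

```text
time: 5.7
tcp_pos: [0.4202, -0.2749, 0.0105]
tool_rot: [0.0, 0.982, -0.188, 0.0]
ft_force: [-0.4, 0.6, 5.8]
opening: 0.003
gripper_force: 2.5
```

carry_out(
  targets="0 0 -0.8 0 0 0;0 1.2 -4 0 0 0;0 1.2 -6 0 0 0;0 1.2 -6 0 0 0",
)

```text
time: 6.03
tcp_pos: [0.4177, -0.2879, 0.0741]
tool_rot: [0.001, 0.982, -0.188, 0.003]
ft_force: [1.7, -1.5, 0.2]
opening: -0.002
gripper_force: 0.0
```

```bash
python3 - <<'E'
from h import *
a,P,p=measure("pics/w3.png"); cv2.imwrite("pics/w3c.png",cv2.resize(a[200:310,240:380,::-1].astype(np.uint8),None,fx=4,fy=4,interpolation=cv2.INTER_CUBIC))
E
```

```text
t 6.03 TCP vise mm [-76.3  -7.   74.1] toolx yaw rel vise 0.38 z [ 0.005 -0.003 -1.   ] F [ 1.7 -1.5  0.2] op -0.002
vise fit [ 0.49096474 -0.31030041 -0.38398168] rms 0.00021 top z 0.0478
fixed jaw x [0.025  0.0306 0.0364]
moving jaw x [-0.0368 -0.0308 -0.0252]
green [[-0.025, -0.0526, 0.0421], [0.0007, -0.0193, 0.0439], [0.0243, 0.0087, 0.0469]]
brass [[-0.0833, -0.0156, 0.0316], [-0.0737, -0.001, 0.0458], [-0.0665, 0.0154, 0.0505]]
```

View pics/w3c.png

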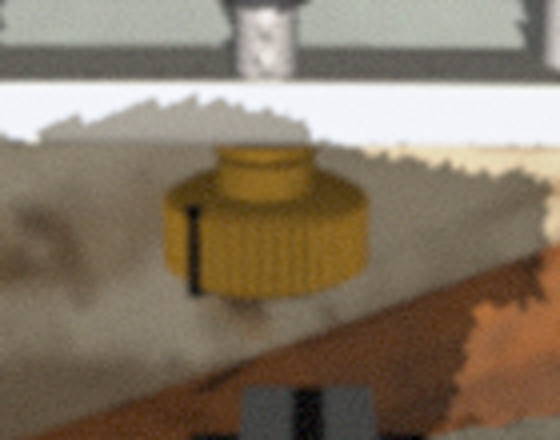

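The witness line has rolled about 45° to +y for a 12 mm stroke, so there was no slip. The press-and-roll works, so I'll repeat it in 12 mm strokes.

carry_out(
  targets="0 0 3.5 0 0 0;0 0 5.5 0 0 0;0 0 5.8 0 0 0;0 0 6 0 0 0;0 -0.3 6 0 0 0;0 -0.6 6 0 0 0;0 -0.9 6 0 0 0;0 -1.2 6 0 0 0;0 -1.2 6 0 0 0;0 -1.2 5.5 0 0 0;0 0 5.5 0 0 0;0 0 5.5 0 0 0;0 0 5.8 0 0 0;0 0 6 0 0 0;0 0 6 0 0 0",
)

```text
time: 7.33
tcp_pos: [0.4155, -0.2863, 0.0103]
tool_rot: [0.0, 0.982, -0.188, -0.0]
ft_force: [-3.8, -0.3, 11.1]
opening: -0.002
gripper_force: 6.0
```

carry_out(
  targets="0 -0.3 0 0 0 0;0 -0.6 0 0 0 0;0 -0.9 0 0 0 0;0 -1.2 0 0 0 0;0 -1.2 0 0 0 0;0 -1.2 -0.5 0 0 0;0 0 -0.5 0 0 0;0 0 -0.5 0 0 0;0 0 -0.2 0 0 0;0 0 0 0 0 0;0 -0.3 0 0 0 0;0 -0.6 0 0 0 0;0 -0.9 0 0 0 0;0 -1.2 0 0 0 0;0 -1.2 0 0 0 0;0 -1.2 -0.5 0 0 0;0 0 -0.5 0 0 0;0 0 -0.5 0 0 0;0 0 -0.2 0 0 0;0 0 0 0 0 0",
)

```text
time: 9.0
tcp_pos: [0.4154, -0.2863, 0.0099]
tool_rot: [0.0, 0.982, -0.188, 0.0]
ft_force: [-5.3, 1.5, 27.3]
opening: -0.0
gripper_force: 13.9
```

carry_out(
  targets="0 -0.3 0 0 0 0;0 -0.6 0 0 0 0;0 -0.9 0 0 0 0;0 -1.2 0 0 0 0;0 -1.2 0 0 0 0;0 -1.2 -0.5 0 0 0;0 0 -0.5 0 0 0;0 0 -0.5 0 0 0;0 0 -0.2 0 0 0;0 0 0 0 0 0;0 -0.3 0 0 0 0;0 -0.6 0 0 0 0;0 -0.9 0 0 0 0;0 -1.2 0 0 0 0;0 -1.2 0 0 0 0;0 -1.2 -0.5 0 0 0;0 0 -0.5 0 0 0;0 0 -0.5 0 0 0;0 0 -0.2 0 0 0;0 0 0 0 0 0",
)

```text
time: 10.67
tcp_pos: [0.4154, -0.2863, 0.0099]
tool_rot: [0.0, 0.982, -0.188, 0.0]
ft_force: [-4.5, 1.1, 28.1]
opening: 0.001
gripper_force: 14.1
```

carry_out(
  targets="0 -0.3 0 0 0 0;0 -0.6 0 0 0 0;0 -0.9 0 0 0 0;0 -1.2 0 0 0 0;0 -1.2 0 0 0 0;0 -1.2 -0.5 0 0 0;0 0 -0.5 0 0 0;0 0 -0.5 0 0 0;0 0 -0.2 0 0 0;0 0 0 0 0 0;0 -0.3 0 0 0 0;0 -0.6 0 0 0 0;0 -0.9 0 0 0 0;0 -1.2 0 0 0 0;0 -1.2 0 0 0 0;0 -1.2 -0.8 0 0 0;0 0 -4 0 0 0;0 0 -6 0 0 0;0 0 -6 0 0 0;0 0 -6 0 0 0",
)

```text
time: 12.33
tcp_pos: [0.4161, -0.2865, 0.071]
tool_rot: [0.0, 0.982, -0.188, 0.001]
ft_force: [0.3, 0.1, -0.4]
opening: -0.003
gripper_force: 0.0
```

```bash
cat >> h.py <<'E'
def witness(a,P,n=0):
    x=np.load("vise.npy"); ok=~np.isnan(P[...,0]); w=tov(P[ok],x); c=a[ok]
    rad=np.hypot(w[:,1]+.0008,w[:,2]-.034); k=(w[:,0]>-.088)&(w[:,0]<-.066)&(abs(rad-.016)<.0025)&(w[:,2]>.036)
    b=k&(c[:,0]>80); d=k&(c.max(1)<45)
    f=lambda m: np.degrees(np.arctan2(w[m,1]+.0008,w[m,2]-.034))
    print("rim x",np.percentile(w[b,0],[2,98]).round(4),"rim y",np.percentile(w[b,1],[1,99]).round(4),"witness n",d.sum(),"deg",np.percentile(f(d),[10,50,90]).round(1) if d.sum() else None)
E
python3 - <<'E'
from h import *
a,P,p=measure("pics/w4.png"); witness(a,P)
E
```

```text
t 12.33 TCP vise mm [-78.3  -6.3  71. ] toolx yaw rel vise 0.39 z [ 0.002 -0.001 -1.   ] F [ 0.3  0.1 -0.4] op -0.003
vise fit [ 0.48983169 -0.30989763 -0.38741116] rms 0.00021 top z 0.0478
fixed jaw x [0.0249 0.0305 0.0364]
moving jaw x [-0.0387 -0.0325 -0.0269]
green [[-0.0248, -0.0526, 0.042], [0.0009, -0.0191, 0.0438], [0.0245, 0.0087, 0.0469]]
brass [[-0.0846, -0.0155, 0.0309], [-0.075, -0.0009, 0.0447], [-0.0669, 0.0152, 0.0501]]
rim x [-0.0845 -0.0722] rim y [-0.016   0.0152] witness n 8 deg [2.8 3.7 3.8]
```

```bash
cat >> h.py <<'E'
def prof(a,P):
    x=np.load("vise.npy"); ok=~np.isnan(P[...,0]); w=tov(P[ok],x); c=a[ok].max(1)
    rad=np.hypot(w[:,1]+.0003,w[:,2]-.034); k=(w[:,0]>-.084)&(w[:,0]<-.072)&(abs(rad-.016)<.003)&(w[:,2]>.034)
    an=np.degrees(np.arctan2(w[k,1]+.0003,w[k,2]-.034)); b=np.arange(-90,91,5); i=np.digitize(an,b)
    print([(int(b[j-1])+2,int(np.percentile(c[k][i==j],30))) for j in range(1,len(b)) if (i==j).sum()>2])
E
python3 - <<'E'
from h import *
a,P,p=wrist(); prof(a,P)
cv2.imwrite("pics/w4c.png",cv2.resize(a[200:310,240:380,::-1].astype(np.uint8),None,fx=4,fy=4,interpolation=cv2.INTER_CUBIC))
E
```

```text
t 12.38 TCP vise mm [-79.2  -6.   70. ] toolx yaw rel vise 0.4 z [ 0. -0. -1.] F [-1.  -0.  -0.9] op 0.003
[(-83, 81), (-78, 85), (-73, 121), (-68, 100), (-63, 121), (-58, 127), (-53, 123), (-48, 123), (-43, 122), (-38, 128), (-33, 119), (-28, 120), (-23, 120), (-18, 114), (-13, 121), (-8, 118), (-3, 79), (2, 42), (7, 100), (12, 118), (17, 121), (22, 121), (27, 121), (32, 122), (37, 109), (42, 125), (47, 130), (52, 131), (57, 133), (62, 130), (67, 101), (72, 114), (77, 125), (82, 93), (87, 85)]
```

View pics/w4c.png

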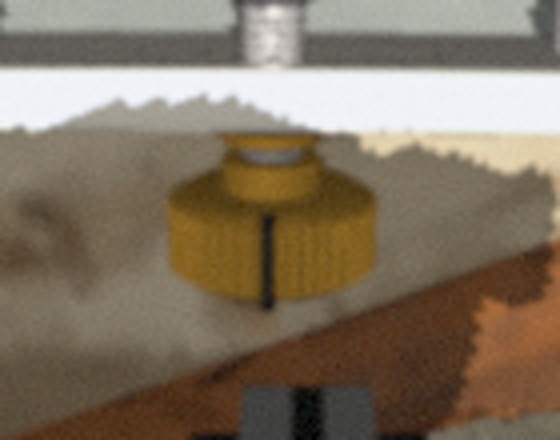

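The line is back on top at +2° after 8 strokes, so that is one turn, and the jaw has moved about 2 mm. The pressure crept up to 28 N, so I'll press 0.5 mm less and do 7 more strokes.

carry_out(
  targets="-0.1 0 3.5 0 0 0;-0.1 0 5.5 0 0 0;-0.1 0 5.8 0 0 0;-0.1 0 5.95 0 0 0;-0.1 -0.3 5.95 0 0 0;-0.1 -0.6 5.95 0 0 0;-0.1 -0.9 5.95 0 0 0;-0.1 -1.2 5.95 0 0 0;-0.1 -1.2 5.95 0 0 0;-0.1 -1.2 5.45 0 0 0;-0.1 0 5.45 0 0 0;-0.1 0 5.45 0 0 0;-0.1 0 5.8 0 0 0;-0.1 0 5.95 0 0 0;-0.1 0 5.95 0 0 0",
)

```text
time: 13.68
tcp_pos: [0.4144, -0.2858, 0.0105]
tool_rot: [0.0, 0.982, -0.188, -0.0]
ft_force: [-2.2, -0.6, 7.7]
opening: -0.002
gripper_force: 3.8
```

carry_out(
  targets="0 -0.3 0 0 0 0;0 -0.6 0 0 0 0;0 -0.9 0 0 0 0;0 -1.2 0 0 0 0;0 -1.2 0 0 0 0;0 -1.2 -0.5 0 0 0;0 0 -0.5 0 0 0;0 0 -0.5 0 0 0;0 0 -0.2 0 0 0;0 0 0 0 0 0;0 -0.3 0 0 0 0;0 -0.6 0 0 0 0;0 -0.9 0 0 0 0;0 -1.2 0 0 0 0;0 -1.2 0 0 0 0;0 -1.2 -0.5 0 0 0;0 0 -0.5 0 0 0;0 0 -0.5 0 0 0;0 0 -0.2 0 0 0;0 0 0 0 0 0",
)

```text
time: 15.35
tcp_pos: [0.4144, -0.2859, 0.0103]
tool_rot: [-0.0, 0.982, -0.188, 0.0]
ft_force: [-1.1, -0.3, 13.4]
opening: 0.003
gripper_force: 7.4
```

carry_out(
  targets="0 -0.3 0 0 0 0;0 -0.6 0 0 0 0;0 -0.9 0 0 0 0;0 -1.2 0 0 0 0;0 -1.2 0 0 0 0;0 -1.2 -0.5 0 0 0;0 0 -0.5 0 0 0;0 0 -0.5 0 0 0;0 0 -0.2 0 0 0;0 0 0 0 0 0;0 -0.3 0 0 0 0;0 -0.6 0 0 0 0;0 -0.9 0 0 0 0;0 -1.2 0 0 0 0;0 -1.2 0 0 0 0;0 -1.2 -0.5 0 0 0;0 0 -0.5 0 0 0;0 0 -0.5 0 0 0;0 0 -0.2 0 0 0;0 0 0 0 0 0",
)

```text
time: 17.02
tcp_pos: [0.4144, -0.2859, 0.0103]
tool_rot: [-0.0, 0.982, -0.188, 0.0]
ft_force: [-0.6, 0.6, 13.0]
opening: 0.006
gripper_force: 7.2
```

carry_out(
  targets="0 -0.3 0 0 0 0;0 -0.6 0 0 0 0;0 -0.9 0 0 0 0;0 -1.2 0 0 0 0;0 -1.2 0 0 0 0;0 -1.2 -0.5 0 0 0;0 0 -0.5 0 0 0;0 0 -0.5 0 0 0;0 0 -0.2 0 0 0;0 0 0 0 0 0;0 -0.3 0 0 0 0;0 -0.6 0 0 0 0;0 -0.9 0 0 0 0;0 -1.2 0 0 0 0;0 -1.2 0 0 0 0;0 -1.2 -0.8 0 0 0;0 0 -4 0 0 0;0 0 -6 0 0 0;0 0 -6 0 0 0;0 0 -6 0 0 0",
)

```text
time: 18.68
tcp_pos: [0.4152, -0.2862, 0.0717]
tool_rot: [0.0, 0.982, -0.188, 0.001]
ft_force: [0.5, -0.4, -0.1]
opening: 0.003
gripper_force: 0.0
```

```bash
python3 - <<'E'
from h import *
a,P,p=measure("pics/w5.png"); prof(a,P)
E
```

```text
t 18.68 TCP vise mm [-79.2  -6.3  71.7] toolx yaw rel vise 0.39 z [ 0.002 -0.001 -1.   ] F [ 0.5 -0.4 -0.1] op 0.003
vise fit [ 0.48908983 -0.30932344 -0.38720814] rms 0.00038 top z 0.0477
fixed jaw x [0.025  0.0305 0.0364]
moving jaw x [-0.0404 -0.0344 -0.0287]
green [[-0.0249, -0.0525, 0.042], [0.0007, -0.0191, 0.0437], [0.0244, 0.0087, 0.0465]]
brass [[-0.0866, -0.0155, 0.0307], [-0.0767, 0.0003, 0.0449], [-0.0687, 0.0152, 0.0503]]
[(-88, 87), (-83, 104), (-78, 108), (-73, 111), (-68, 109), (-63, 97), (-58, 124), (-53, 106), (-48, 85), (-43, 42), (-38, 35), (-33, 113), (-28, 117), (-23, 120), (-18, 111), (-13, 118), (-8, 117), (-3, 116), (2, 119), (7, 115), (12, 120), (17, 115), (22, 122), (27, 113), (32, 124), (37, 115), (42, 121), (47, 127), (52, 118), (57, 132), (62, 97), (67, 108), (72, 127), (77, 97), (82, 85), (87, 84)]
```

Line at -41°, so one last stroke of 10.8 mm.

carry_out(
  targets="0 0 3.5 0 0 0;0 0 5.5 0 0 0;0 0 5.8 0 0 0;0 0 5.97 0 0 0;0 -0.3 5.97 0 0 0;0 -0.6 5.97 0 0 0;0 -0.85 5.97 0 0 0;0 -1.08 5.97 0 0 0;0 -1.08 5.97 0 0 0;0 -1.08 5.2 0 0 0;0 -1.08 2 0 0 0;0 -0.6 0 0 0 0;0 -0.6 0 0 0 0;0 -0.6 0 0 0 0",
)

```text
time: 19.9
tcp_pos: [0.4173, -0.2804, 0.0715]
tool_rot: [0.0, 0.982, -0.188, 0.001]
ft_force: [-0.5, 0.3, -1.0]
opening: 0.004
gripper_force: 0.0
```

```bash
python3 - <<'E'
from h import *
a,P,p=measure("pics/w6.png"); prof(a,P)
x=np.load("vise.npy"); w=tov(P.reshape(-1,3),x); c=a.reshape(-1,3)
k=(w[:,1]>.062)&(w[:,1]<.078)&(w[:,2]>.049)&(w[:,2]<.056)&(abs(w[:,0])<.045); print("stop",np.percentile(w[k],[2,50,98],axis=0).round(4).tolist())
for y in (-.060,-.057,-.055,-.053,-.051): # board -y edge profile over z
    k=(abs(w[:,1]-y)<.001)&(abs(w[:,0])<.015); print(y,np.median(w[k,2]).round(4))
E
```

```text
t 19.9 TCP vise mm [-79.4  -0.2  71.5] toolx yaw rel vise 0.4 z [ 0.002 -0.001 -1.   ] F [-0.5  0.3 -1. ] op 0.004
vise fit [ 0.4888919  -0.30963765 -0.38854412] rms 0.00041 top z 0.0477
fixed jaw x [0.025  0.0305 0.0364]
moving jaw x [-0.0407 -0.0346 -0.029 ]
green [[-0.0249, -0.0525, 0.042], [0.0008, -0.0189, 0.0437], [0.0244, 0.0086, 0.0463]]
brass [[-0.0868, -0.0155, 0.0309], [-0.077, 0.0005, 0.0445], [-0.0689, 0.0156, 0.05]]
[(-83, 83), (-78, 117), (-73, 103), (-68, 91), (-63, 123), (-58, 120), (-53, 116), (-48, 105), (-43, 126), (-38, 125), (-33, 121), (-28, 119), (-23, 118), (-18, 117), (-13, 112), (-8, 86), (-3, 38), (2, 72), (7, 116), (12, 118), (17, 117), (22, 118), (27, 121), (32, 119), (37, 121), (42, 123), (47, 111), (52, 129), (57, 101), (62, 128), (67, 89), (72, 111), (77, 114), (82, 105), (87, 87)]
stop [[-0.0124, 0.0653, 0.0494], [0.0117, 0.068, 0.0516], [0.0356, 0.0714, 0.0532]]
-0.06 nan
-0.057 nan
-0.055 nan
-0.053 0.0436
-0.051 0.0438
  return _methods._mean(a, axis=axis, dtype=dtype,
  ret = ret.dtype.type(ret / rcount)
```

Line at -1.5° after two turns and the jaw is back 4 mm. Touching the wheel puts the tip at TCP z + 39.6 mm. Next I'll move in front of the mouth and come down to ledge height.

carry_out(
  targets="3 3 0 0 0 0;6 6 0 0 0 0;7.8 7.8 0 0 0 0;7.8 7.8 0 0 0 0;7.8 7.8 2.5 0 0 0;7.8 7.8 5 0 0 0;7.8 7.8 6.8 0 0 0;7.8 7.8 7.4 0 0 0;7.8 7.8 7.4 0 0 0;7.8 7.8 7.4 0 0 0",
)

```text
time: 20.78
tcp_pos: [0.4602, -0.3807, -0.0038]
tool_rot: [-0.0, 0.982, -0.188, -0.001]
ft_force: [-0.4, -0.3, 0.2]
opening: -0.002
gripper_force: 0.0
```

```bash
python3 - <<'E'
from h import *
a,P,p=measure("pics/w7.png")
b,d=r.read_camera("side"); 
cv2.imwrite("pics/m7.png",np.hstack([cv2.resize(a[150:390,160:480,::-1].astype(np.uint8),(480,360)),cv2.resize(b[160:280,270:376,::-1],(318,360),interpolation=cv2.INTER_CUBIC)]))
E
```

```text
t 20.78 TCP vise mm [ -2.1 -77.1  -3.8] toolx yaw rel vise 0.42 z [-0.001  0.001 -1.   ] F [-0.4 -0.3  0.2] op -0.002
vise fit [ 0.4899039  -0.31029437 -0.37830191] rms 0.00024 top z 0.0478
fixed jaw x [0.0255 0.0318 0.0366]
moving jaw x [-0.04   -0.0334 -0.0288]
green [[-0.0239, -0.0524, 0.0423], [0.0051, -0.0198, 0.0438], [0.0231, 0.0082, 0.0453]]
```

View pics/m7.png

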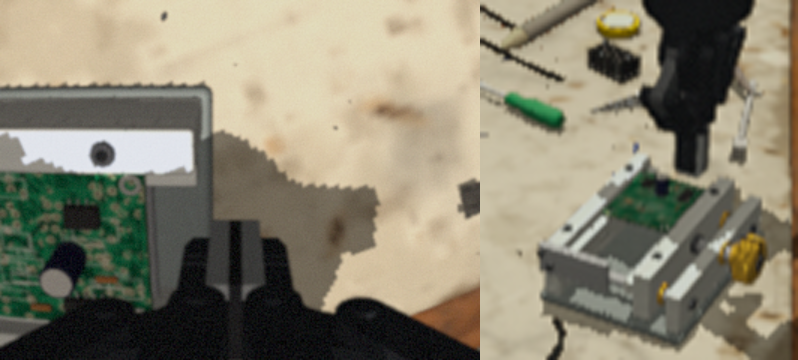

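Tip stands in front of the mouth at (235,220) and the board edge is at (150,250), clear of the tall part. I'll push slowly for 5.6 cm.

carry_out(
  targets="0 -0.4 0 0 0 0;0 -0.8 0 0 0 0;0 -1.2 0 0 0 0;0 -1.5 0 0 0 0;0 -1.8 0 0 0 0;0 -2.1 0 0 0 0;0 -2.4 0 0 0 0;0 -2.4 0 0 0 0",
)

```text
time: 21.55
tcp_pos: [0.4696, -0.3583, -0.0035]
tool_rot: [-0.0, 0.982, -0.188, -0.0]
ft_force: [-0.3, 0.1, -0.6]
opening: 0.002
gripper_force: 0.0
```

```bash
python3 - <<'E'
from h import *
a,P,p=measure("pics/w8.png")
E
```

```text
t 21.55 TCP vise mm [ -1.8 -52.8  -3.5] toolx yaw rel vise 0.43 z [-0.  0. -1.] F [-0.3  0.1 -0.6] op 0.002
vise fit [ 0.49028965 -0.31038477 -0.37558439] rms 0.00015 top z 0.0478
fixed jaw x [0.0256 0.0318 0.0366]
moving jaw x [-0.0398 -0.0336 -0.0288]
green [[-0.0243, -0.0392, 0.0423], [0.006, -0.0054, 0.0437], [0.0233, 0.0211, 0.0454]]
```

The board slides freely with no measurable force. 44 mm remain, so I'll go 41 mm and then close in.

carry_out(
  targets="0 -0.3 0 0 0 0;0 -0.6 0 0 0 0;0 -0.9 0 0 0 0;0 -1.2 0 0 0 0;0 -1.5 0 0 0 0;0 -1.8 0 0 0 0;0 -2.1 0 0 0 0;0 -2.4 0 0 0 0;0 -2.7 0 0 0 0;0 -3 0 0 0 0;0 -3.3 0 0 0 0;0 -3.6 0 0 0 0;0 -3.9 0 0 0 0;0 -4.1 0 0 0 0;0 -4.1 0 0 0 0",
)

```text
time: 22.85
tcp_pos: [0.4846, -0.3204, -0.0034]
tool_rot: [-0.0, 0.982, -0.188, -0.0]
ft_force: [0.3, -0.0, -0.3]
opening: -0.003
gripper_force: 0.0
```

```bash
python3 - <<'E'
from h import *
a,P,p=measure("pics/w9.png")
E
```

```text
t 22.85 TCP vise mm [ -2.  -12.   -3.4] toolx yaw rel vise 0.43 z [-0.  0. -1.] F [ 0.3 -0.  -0.3] op -0.003
vise fit [ 0.49061026 -0.30955216 -0.38760774] rms 7e-05 top z 0.0477
fixed jaw x [0.0253 0.0314 0.0364]
moving jaw x [-0.0407 -0.0401 -0.0393]
green [[-0.0248, 0.0016, 0.0422], [0.006, 0.0356, 0.0437], [0.0233, 0.062, 0.0453]]
```

carry_out(
  targets="0 -0.1 0 0 0 0;0 -0.2 0 0 0 0;0 -0.25 0 0 0 0;0 -0.3 0 0 0 0;0 -0.3 0 0 0 0",
)

```text
time: 23.32
tcp_pos: [0.4856, -0.318, -0.0034]
tool_rot: [-0.0, 0.982, -0.188, -0.0]
ft_force: [0.0, -0.1, -0.0]
opening: 0.004
gripper_force: 0.0
```

carry_out(
  targets="0 -0.03 0 0 0 0;0 -0.06 0 0 0 0;0 -0.06 0 0 0 0",
)

```text
time: 23.57
tcp_pos: [0.4858, -0.3175, -0.0034]
tool_rot: [0.0, 0.982, -0.188, -0.0]
ft_force: [-0.4, -1.0, -0.7]
opening: 0.002
gripper_force: 0.1
```

carry_out(
  targets="0 -0.03 0 0 0 0;0 -0.06 0 0 0 0;0 -0.06 0 0 0 0",
)

```text
time: 23.82
tcp_pos: [0.4858, -0.3172, -0.0034]
tool_rot: [0.0, 0.982, -0.188, -0.0]
ft_force: [-2.2, -1.7, -0.4]
opening: -0.001
gripper_force: 1.3
```

carry_out(
  targets="0 -0.03 0 0 0 0;0 -0.04 0 0 0 0;0 -0.04 0 0 0 0",
)

```text
time: 24.07
tcp_pos: [0.4859, -0.317, -0.0034]
tool_rot: [0.0, 0.982, -0.188, -0.0]
ft_force: [-3.0, -4.3, -0.6]
opening: -0.002
gripper_force: 2.4
```

```bash
cat >> h.py <<'E'
def edges(a,P):
    x=np.load("vise.npy"); ok=~np.isnan(P[...,0]); w=tov(P[ok],x); c=a[ok]
    g=w[(c[:,1]>c[:,0]+25)&(c[:,1]>c[:,2]+15)&(w[:,2]>.038)&(w[:,2]<.047)&(abs(w[:,0])<.03)&(abs(w[:,1])<.08)]
    for lo in np.arange(-.024,.024,.006):
        k=g[(g[:,0]>=lo)&(g[:,0]<lo+.006)]
        if len(k)>5: print(round(lo+.003,3),"y",np.percentile(k[:,1],[.5,99.5]).round(4),"z",np.median(k[:,2]).round(4))
E
python3 - <<'E'
from h import *
a,P,p=measure("pics/w10.png"); edges(a,P)
E
```

```text
t 24.07 TCP vise mm [-2.1 -8.4 -3.4] toolx yaw rel vise 0.42 z [-0.    -0.001 -1.   ] F [-3.  -4.3 -0.6] op -0.002
vise fit [ 0.49053101 -0.30964876 -0.38661719] rms 7e-05 top z 0.0477
fixed jaw x [0.0253 0.0313 0.0364]
moving jaw x [-0.0404 -0.0402 -0.0393]
green [[-0.0248, 0.0047, 0.0423], [0.0063, 0.0387, 0.0438], [0.0232, 0.065, 0.0452]]
-0.021 y [0.0382 0.0645] z 0.0437
-0.015 y [0.0139 0.0646] z 0.0437
-0.009 y [0.0086 0.0648] z 0.0438
-0.003 y [0.0071 0.0651] z 0.0437
0.003 y [0.0047 0.0648] z 0.0437
0.009 y [0.0043 0.0653] z 0.0437
0.015 y [0.0046 0.0652] z 0.0438
0.021 y [0.005  0.0624] z 0.0438
```

The board bears on the stop at 5 N with a flat, square edge. I'll back straight off, lift and check.

carry_out(
  targets="0 0.2 0 0 0 0;0 0.6 0 0 0 0;0 1.2 0 0 0 0;0 2.4 -1 0 0 0;0 4 -4 0 0 0;0 4 -8 0 0 0;0 4 -11 0 0 0;-2 4 -13 0 0 0;-2 4 -13 0 0 0;-2 4 -13 0 0 0;-2 4 -13 0 0 0",
)

```text
time: 25.03
tcp_pos: [0.4526, -0.3468, 0.1265]
tool_rot: [-0.0, 0.982, -0.188, 0.0]
ft_force: [-0.2, -0.1, -1.0]
opening: -0.0
gripper_force: 0.0
```

```bash
python3 - <<'E'
from h import *
a,P,p=measure("pics/w11.png"); edges(a,P); prof(a,P)
cv2.imwrite("pics/w11c.png",cv2.resize(a[130:330,150:450,::-1].astype(np.uint8),(780,520)))
E
```

```text
t 25.03 TCP vise mm [-21.8 -48.4 126.5] toolx yaw rel vise 0.39 z [ 0. -0. -1.] F [-0.2 -0.1 -1. ] op -0.0
vise fit [ 0.4895511  -0.31062711 -0.38781104] rms 0.00033 top z 0.0478
fixed jaw x [0.0251 0.031  0.0366]
moving jaw x [-0.0393 -0.0345 -0.03  ]
green [[-0.0251, 0.004, 0.042], [0.0037, 0.0378, 0.0438], [0.0236, 0.0657, 0.0467]]
brass [[-0.086, -0.0158, 0.0303], [-0.0758, -0.0025, 0.0435], [-0.0687, 0.0148, 0.0501]]
-0.021 y [0.0055 0.0639] z 0.0438
-0.015 y [0.0046 0.065 ] z 0.0438
-0.009 y [0.0047 0.0655] z 0.0438
-0.003 y [0.0038 0.0658] z 0.0437
0.003 y [0.0038 0.0656] z 0.0438
0.009 y [0.0042 0.0657] z 0.0437
0.015 y [0.0043 0.0658] z 0.0438
0.021 y [0.0044 0.0653] z 0.0438
[(-88, 87), (-83, 104), (-78, 108), (-73, 87), (-68, 109), (-63, 112), (-58, 113), (-53, 104), (-48, 112), (-43, 111), (-38, 107), (-33, 110), (-28, 108), (-23, 109), (-18, 111), (-13, 109), (-8, 81), (-3, 39), (2, 65), (7, 100), (12, 113), (17, 113), (22, 113), (27, 113), (32, 111), (37, 117), (42, 105), (47, 108), (52, 124), (57, 123), (62, 99), (72, 93), (77, 84), (82, 90)]
```

View pics/w11c.png

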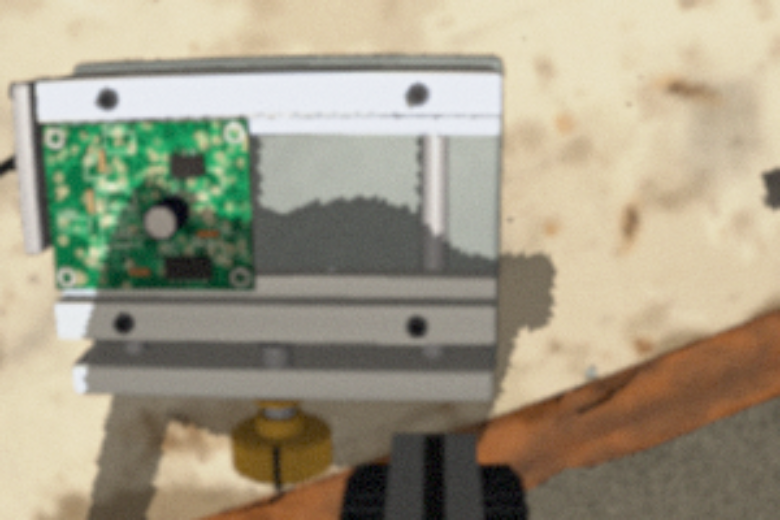

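The board lies square against the end stop (left edge, around column 45-50), flat on the ledges. The witness line is on top of the wheel at (278,465) and the gripper is clear.

```bash
python3 -c "
from workcell import r
print(r.sign_off())"
```

```text
the job is handed in; nothing more can be done
None
```

I rolled the wheel two full turns loose (witness line within about 2° of the top) and pushed the freed board flat against the end stop; while rolling, the fingertip pressed the wheel at up to 28 N instead of 3 to 10 N for part of the first turn and about 13 N in the second, and the job is handed in at about 25 s.

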